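# Bring a pierced plate under the bench magnifier on the indexing slide

## Robot

A 7-joint arm with a two-finger parallel gripper is mounted at the origin on the work surface. World frame = base frame: x ahead of the robot, y to its left, z up, the work surface at z = 0. Lengths are in mm, angles in rad, forces in N, time in s.
With the tool pointing down it reaches from about 400 to 925 mm from the base axis. Payload 4.1 kg.
Tool frame: the origin (TCP) lies on the centre line of the jaws, within the pads' length; the fingertips stand 11 mm ahead of it and the grasp point (between the pads) lies 8 mm behind it (manip.tip_reach is the distance from the TCP to the fingertips, in mm); z points along the fingers, y is the direction in which the jaws open and shut (so a half turn about z gives the same grasp; the last joint's range is limited). The gripper opens to 85 mm and grips with 20 to 120 N. Pads are 22 mm wide; open, the fingers measure 114 mm over their backs; the gripper's body (76 mm by 85 mm) begins 54 mm behind the grasp point. The pads swing forward as they close: fully open they stand 13 mm farther back than shut.
Start: joints at [1.066, 0.398, 0.045, 1.537, -0.019, 1.207, -0.051], TCP at [256.629, -597.23, 242.347] pointing down, gripper open.
Joint ranges: [-2.82, 2.82], [-0.49, 2.23], [-1.37, 1.46], [0, 2.46], [-1.36, 4.5], [0.23, 2], [-2.94, 2.94]. Speed limits (rad/s): [2.57, 2.57, 3.14, 3.14, 3.14, 3.14, 3.14].

## Interface

Orientations are given as a unit quaternion [x, y, z, w].
In Python, from rig import manip gives the robot as it stands.
- The arm moves only by the shell command python3 -m jog 'ROWS' [OPENING] [FORCE]. ROWS is JSON, a list of rows, each a list of 4 numbers: the shift along the tool's x, y, z in mm, then the turn about the tool's z in rad. In form: [[tx, ty, tz, roll], ...]. A call has exactly 8 rows; each row shifts and turns the commanded pose from where the row before left it, along the tool's axes as they then stand; what a row does not reach is not made up. A row lasts 1/12 s, in which the tool goes at most 41.7 mm and 7.16 degrees, less where a joint would pass 70% of its speed; a pose out of reach is approached as far as the arm can. A call with a gripper value outside its range is refused whole. OPENING is the finger opening in mm, from 0 to 85.4, set as the call begins (- or left out, the last holds). The fingers move at their own pace and stop on an object; FORCE is the grip in N (left out, the last holds). Time passes only in rows, so rows that do not move let the fingers close, or fill a call up. It gives the time, the measured TCP pose, the force and the opening at its end, in the units of the state.
- manip.observe(): the state, without advancing time (a new reading comes with each control period).
- manip.capture(name): name is "scene" or "top"; returns (picture, depth): 400x640x3 uint8, red, green, blue; 400x640 float32, mm along the optical axis (not along the pixel's ray), 0 where there is no reading.
- manip.camera_info(name): a dict with "fov_y" (degrees; the focal length in pixels is half the picture's height over the tangent of half this angle, whatever the lens; pixels are square), "cx", "cy" (the principal point, pixels), "T" (4x4, takes a point from camera to world coordinates). Camera axes: x right, y up, looking along -z (the intrinsics and any distortion apply to the point x, -y, -z); pixel columns grow to the right and rows downward; lengths in mm; the calibration is good to about 2 mm. A picture is of the moment at which its call begins. camera_info takes no time and is no camera call.
- manip.finish_job(): hands the job in, once; it reports no verdict.
The state is a dict: "clock": time; "q": joint angles; "joint_vel": joint speeds; "tau": joint torques, N m; "tcp_pos": TCP position; "eef_rot": TCP orientation; "ft_force": force on the tool from outside, world axes, zero at the start; "wrist_torque": the same for the moment, N m; "width": opening from 0.0 (shut) to 1.0 (fully open).
Only numpy, scipy, OpenCV 4.12 (cv2) and the standard library are available. Lean on these libraries where they do the work, as an engineer would, in place of code of your own. Each camera call takes 0.05 s, during which the arm holds its last target.

## Task

Pull the tall brass plate with the wooden grip strip up out of the slotted rack, stand it fully home in the slot of the sliding carriage and let it go. Then take hold of the carriage by its upright wooden lug and slide it along the rail towards the magnifier until the spring ball clicks into the notch between the carriage's two pins, without running on past the notch. Finish while still gripping the lug with the carriage settled in the notch, the plate standing in its slot, and the other things on the bench left where they were.

Things in the scene. Friction and masses are not known exactly. Their poses are not given: they have to be found in the camera images.
- rack: Fixed wooden rack, 80 (its x) x 190 (its y) x 34 mm high, on the bench. Origin: centre of its underside. Three slots side by side at its y = -60, 0 and +60 mm, each 64 mm long along its x, 7 mm wide, 24 mm deep (floor 10 mm above the bench); a plate stands in each, in any order.
- tall_plate: The plate to move, loose, 0.12 to 0.22 kg: pierced brass sheet 60 wide (its x) x 4 thick (its y), with a wooden grip strip 60 wide x 9 thick x 16 high along its top (70 to 86 mm above its foot). Upright in a rack slot, its x along the rack's x; far taller than the other two plates. Origin: centre of its lower edge; z up. May be turned end for end.
- short_plate_a: Bystander: plain brass plate 60 x 4 x 44 mm high standing in another rack slot. Origin: centre of its lower edge. Leave it in its slot.
- short_plate_b: Bystander: plain copper plate 60 x 4 x 37 mm high standing in another rack slot. Origin: centre of its lower edge. Leave it in its slot.
- rail_base: Fixed base of the slide, grey, 90 (its x) x 390 (its y) x 12 mm with two steel rods along its y, whose tops are 34 mm above the bench, and end blocks 42 mm high. Origin: centre of its underside. Its +x points away from the robot; the carriage is to be slid towards its +y.
- carriage: Aluminium carriage, slides along the rail base's y only, 185 mm in all, friction 2 N, stays where left. Axes parallel to the rail base. Origin: on its underside, 34 mm above the bench, below the centre of its slot. Deck 90 (x) x 160 (y from -115 to +45) x 12 mm thick. Two upright steel pins, 10 mm in diameter, on the deck at x = 34, y = -7.8 and +7.8 mm, up to z = 28 mm; the notch is the gap between them.
- slot (a point): Centre of the floor of the carriage's plate slot, 12 mm above the carriage's origin; axes as the carriage. The slot runs along y: 68 mm long, 8 mm wide (x), straight walls 24 mm high, then flared lips to about 31 mm above this point. A plate fully home has its foot's centre here, its 60 mm width along the carriage's y.
- lug (a point): Centre of the top of the lug by which the carriage is held: an upright dark wooden block 30 (x) x 16 (y) x 60 mm high on the deck, at the carriage's x = 0, y = -95 mm; this point is 72 mm above the carriage's origin. Take it from above across its 16 mm (along the rail).
- index_block: Fixed block on the far (+x) side of the rail with a horizontal 12 mm spring ball, 54 mm above the bench, and an upright magnifier 74 mm across above it (centre 112 mm up, 104 mm from the rail's centre line). Axes as the rail base. Origin: on the bench on the rail's centre line, level with the ball along the rail. The carriage starts at least 55 mm short of it, on the -y side.
- ball (a point): Where the ball's centre rests when it is out, on the index block, 42 mm from the rail's centre line. It sits in the notch when the carriage's origin is level with it along the rail. From 15 to 8 mm short of that the first pin presses it back and the push along +y rises by 5 to 14 N; then it drops in and the push falls off. Beyond, the push rises again; 8 mm past the notch it jumps over.
- bench_block: Bystander: loose steel block 60 x 60 x 20 mm. Origin: centre of its underside.
- hammer: Bystander: hammer 200 mm long lying on the bench. Origin: under its middle.
- bowl: Bystander: white bowl, 90 mm across, 35 mm high. Origin: centre of its underside.
- jar: Bystander: amber jar 56 mm in diameter, 70 mm high. Origin: centre of its underside.
- graver: Bystander: hand graver 160 mm long lying on the bench. Origin: under its middle.
Things that resemble listed ones, but are neither listed nor needed, are in the scene too. Of the things shaped like the index_block, the dark steel one is meant.

How it is judged:
By the outcome, as a careful person would: the job done as asked, in the order asked, and still so for the second after the job is handed in, while the arm keeps its last pose, push and grip.
It also fails if it takes over 69 s, if anything falls off the work surface, if the arm or the gripper's body presses on something with over 40 N, if the wrist force passes 120 N, or if a joint passes its speed limit or range.

## Working session

There is one attempt and no reset: what is moved stays moved. The work goes in short steps, Python scripts to look and compute and a shell command to move; the robot and the scene stay as the last step left them, time stands still between calls to the robot, and variables do not carry over. Pictures are saved under pics/ and viewed, and the job is handed in when it is done.

```bash
ls; mkdir -p pics; python3 - <<'E'
from rig import manip
import cv2,numpy as np
print(manip.observe()); print(manip.tip_reach)
for n in ("scene","top"):
    im,d=manip.capture(n); cv2.imwrite(f"pics/{n}0.png",im[:,:,::-1]); np.save(f"pics/{n}0.npy",d)
    ci=manip.camera_info(n); print(n,ci)
E
```

```text
pics
{'clock': 0.0, 'q': array([ 1.06601597,  0.39924095,  0.04503577,  1.53788513, -0.01872963,
        1.20686901, -0.05070189]), 'joint_vel': array([ 0.00019731, -0.00028128,  0.0010878 ,  0.00105424, -0.00114609,
       -0.00080735,  0.00083322]), 'tau': array([-1.44033718e-03, -4.75127327e+01,  1.36391200e+00, -2.54220790e+01,
        1.16374667e-02,  9.48408851e-03,  1.09754433e-05]), 'tcp_pos': array([ 256.36718192, -596.64629826,  241.22953966]), 'eef_rot': array([ 9.79477964e-01,  2.01548848e-01, -2.54131755e-04, -9.57131328e-04]), 'ft_force': array([-0.84081304, -0.61440318, -0.36723191]), 'wrist_torque': array([ 0.08667319, -0.01605705, -0.0213297 ]), 'width': 0.9952549180169249}
11.0
scene {'fov_y': 53.36720369547876, 'cx': 322.4816771539024, 'cy': 197.98010565381142, 'T': array([[-3.85021631e-01, -6.79547222e-01,  6.24478916e-01,
         1.16975712e+03],
       [ 9.22697090e-01, -2.68981557e-01,  2.76186536e-01,
         3.33782322e+02],
       [-1.97084820e-02,  6.82542669e-01,  7.30579962e-01,
         8.09043411e+02],
       [ 0.00000000e+00,  0.00000000e+00,  0.00000000e+00,
         1.00000000e+00]])}
top {'fov_y': 52.145591754037135, 'cx': 321.3039667004061, 'cy': 195.71357611187744, 'T': array([[ 1.24619644e-02,  9.85883826e-01, -1.66966407e-01,
         3.90387374e+02],
       [-9.99893758e-01,  1.10239798e-02, -9.53651159e-03,
         4.56429913e+01],
       [-7.56125824e-03,  1.67067511e-01,  9.85916464e-01,
         1.08420131e+03],
       [ 0.00000000e+00,  0.00000000e+00,  0.00000000e+00,
         1.00000000e+00]])}
```

View pics/scene0.png

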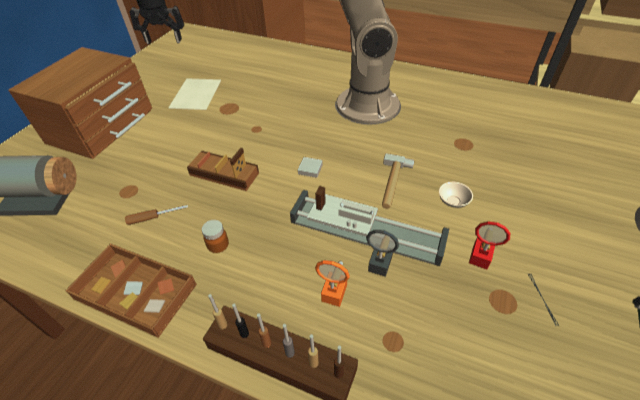

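View pics/top0.png

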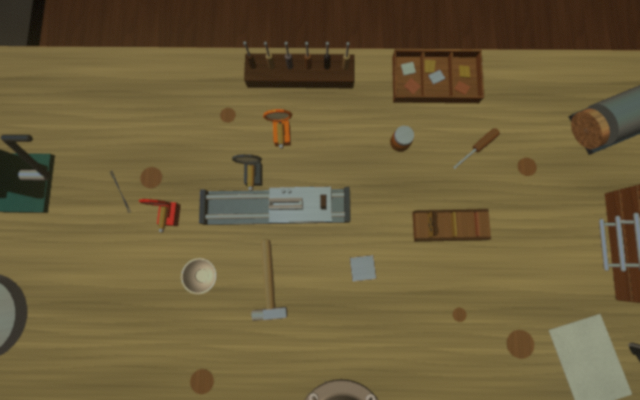

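```bash
cat > h.py <<'E'
import numpy as np,cv2
from rig import manip
def K(n):
    c=manip.camera_info(n); f=200/np.tan(np.radians(c['fov_y']/2)); return f,c['cx'],c['cy'],np.array(c['T'])
def unproj(n,u,v,d):
    f,cx,cy,T=K(n); u=np.asarray(u,float);v=np.asarray(v,float)
    p=np.stack([(u-cx)/f*d,-(v-cy)/f*d,-d*np.ones_like(u)],-1)
    return p@T[:3,:3].T+T[:3,3]
def onz(n,u,v,z):
    f,cx,cy,T=K(n); r=T[:3,:3]@np.array([(u-cx)/f,-(v-cy)/f,-1]); t=(z-T[2,3])/r[2]; return T[:3,3]+t*r
def proj(n,P):
    f,cx,cy,T=K(n); p=(np.atleast_2d(P)-T[:3,3])@T[:3,:3]; return np.stack([cx+f*p[:,0]/-p[:,2],cy-f*p[:,1]/-p[:,2]],-1)
def cloud(n,d):
    v,u=np.mgrid[0:400,0:640]; return unproj(n,u,v,d.astype(float))
def crop(src,dst,x0,y0,x1,y1,s):
    im=cv2.imread(src)[y0:y1,x0:x1]; cv2.imwrite(dst,cv2.resize(im,None,fx=s,fy=s,interpolation=cv2.INTER_CUBIC))
def tri(ps):
    A=[];b=[]
    for n,u,v in ps:
        f,cx,cy,T=K(n); r=T[:3,:3]@np.array([(u-cx)/f,-(v-cy)/f,-1]); r/=np.linalg.norm(r)
        M=np.eye(3)-np.outer(r,r); A.append(M); b.append(M@T[:3,3])
    X=np.linalg.solve(sum(A),sum(b)); res=[np.linalg.norm(M@X-bb) for M,bb in zip(A,b)]; return X,res
E
python3 - <<'E'
from h import *
crop('pics/top0.png','pics/c1.png',190,150,360,250,4.7)
crop('pics/top0.png','pics/c2.png',400,195,500,255,8)
crop('pics/scene0.png','pics/c3.png',280,170,460,290,4.4)
crop('pics/scene0.png','pics/c4.png',180,140,270,200,8.5)
for n in("scene","top"):
    d=np.load(f'pics/{n}0.npy'); print((d==0).mean(), d.min(),d.max())
    C=cloud(n,d); m=(C[...,2]<300)&(d>0); print(np.median(C[...,2][m]))
E
```

```text
0.00403515625 0.0 3160.4497
0.9032706645646158
0.00387109375 0.0 2049.4097
0.5742611199465273
```

View pics/c1.png

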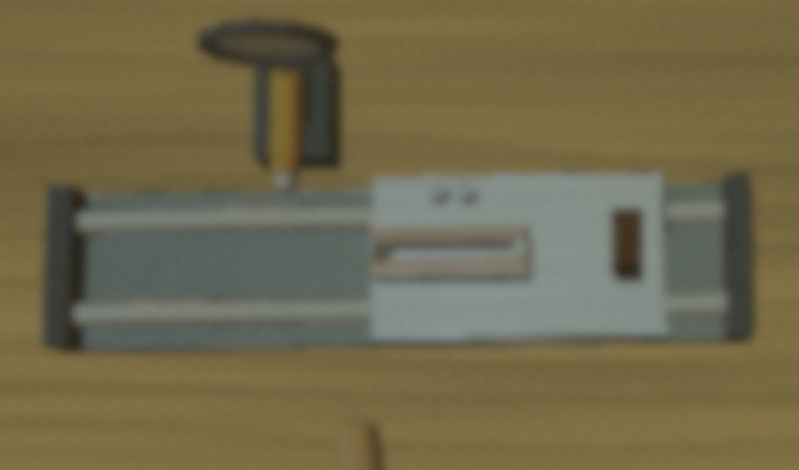

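View pics/c2.png

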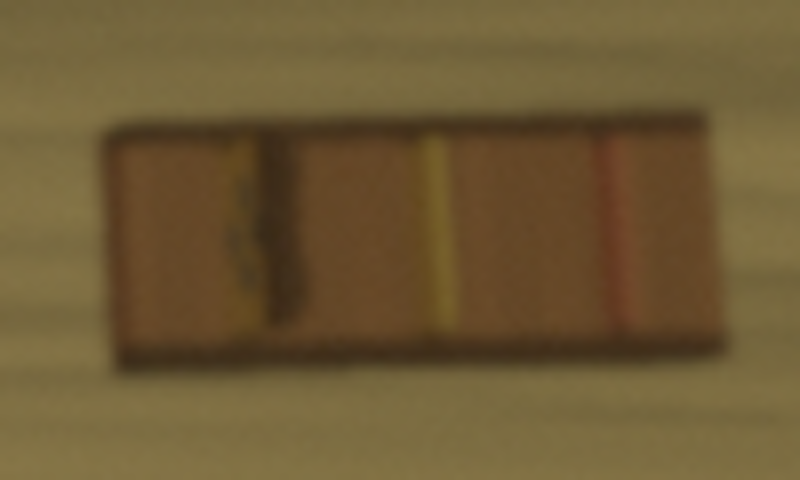

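View pics/c3.png

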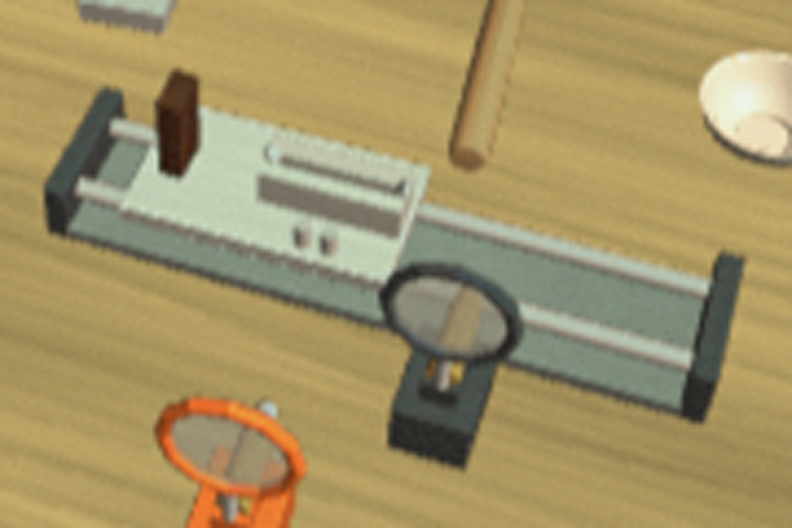

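View pics/c4.png

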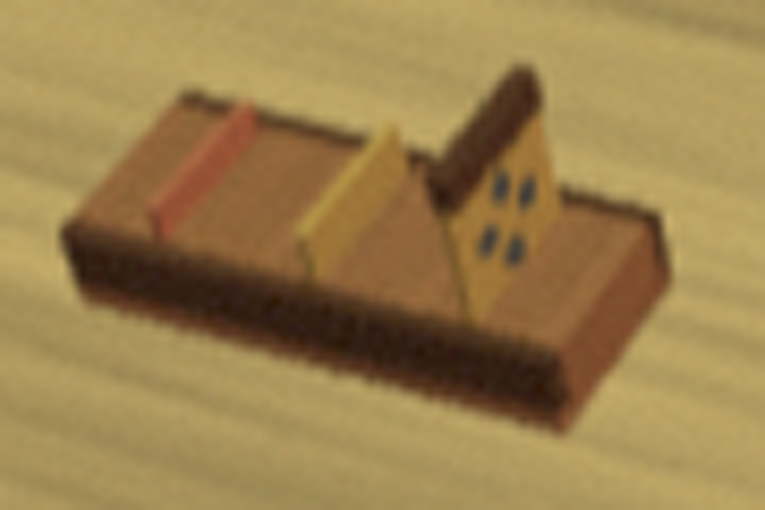

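```bash
python3 - <<'E'
from h import *
np.set_printoptions(suppress=True,precision=1)
for n in("scene","top"):
    d=np.load(f'pics/{n}0.npy'); C=cloud(n,d)
    uv=proj(n,[[400,-230,80],[430,10,100]]); print(n,uv)
    def box(lo,hi):
        m=((C>lo)&(C<hi)).all(-1)&(d>0); return C[m],np.argwhere(m)
    for nm,lo,hi in [("strip",[330,-300,72],[620,-100,110]),("rack",[330,-350,25],[620,-90,42]),("lug",[380,-60,85],[560,80,120]),("deck",[380,-120,40],[560,260,50])]:
        P,ix=box(lo,hi); 
        if len(P)==0: print(nm,0);continue
        print(nm,len(P),np.percentile(P,[2,50,98],axis=0).tolist(), 'px',ix[:,::-1].min(0),ix[:,::-1].max(0))
        r=cv2.minAreaRect(P[:,:2].astype(np.float32)); print('   rect',r)
E
```

```text
scene [[251.2 137.7]
 [322.5 158.6]]
strip 135 [[464.1122735161497, -226.127718046251, 72.80328459427858], [497.3627699576314, -218.76821990280422, 91.77191389309723], [524.3519751893173, -214.6781741739832, 98.21732465101447]] px [230 147] [243 166]
   rect ((493.84442138671875, -220.75344848632812), (62.834224700927734, 12.313505172729492), 1.9268399477005005)
rack 957 [[456.38133376032016, -341.8521635569162, 26.619138162137624], [506.6725992288358, -266.98985495221683, 34.50350825903877], [536.429899972255, -186.34912839248972, 40.31927789348578]] px [195 152] [257 184]
   rect ((494.898681640625, -267.2515869140625), (85.25489044189453, 165.21148681640625), 1.4970877170562744)
lug 106 [[531.0263384468226, 43.43004793245128, 86.31674245851407], [550.3890924052362, 53.471648166603075, 104.4159565129383], [559.6040338838105, 59.019913049116326, 108.97830929587765]] px [315 185] [324 199]
   rect ((544.5037231445312, 50.93779754638672), (30.678882598876953, 16.338281631469727), 0.996428370475769)
deck 584 [[498.366029460471, -15.92379868788931, 41.05850852043423], [532.7410849221234
[... 859 characters left out ...]
80.18444061279297, 163.8117218017578), 1.293959140777588)
lug 85 [[531.2179933002753, 43.48472234355482, 96.09124117556307], [543.5569152628118, 50.84043104491427, 105.8944058608306], [558.1857822779315, 58.24160101297368, 109.64653712532692]] px [320 194] [326 207]
   rect ((545.4467163085938, 50.88019943237305), (28.784395217895508, 14.59653377532959), 0.6496327519416809)
deck 1152 [[499.8332004963935, -15.87599278878814, 41.10682429764345], [521.549889356224, 89.59447338840397, 46.184483644336524], [557.8555732005345, 185.78075735695737, 49.52830617623475]] px [269 198] [350 222]
   rect ((530.1082763671875, 85.38744354248047), (60.109378814697266, 208.68194580078125), 1.6736376285552979)
```

```bash
python3 - <<'E'
from h import *
np.set_printoptions(suppress=True,precision=1)
for n in("scene","top"):
    d=np.load(f'pics/{n}0.npy'); C=cloud(n,d)
    m=((C>[450,-80,6])&(C<[640,380,90])).all(-1)&(d>0)
    P=C[m]
    # full footprint
    print(n,'all',cv2.minAreaRect(P[(P[:,0]<600)&(P[:,2]<44)][:,:2].astype(np.float32)))
    # x edges versus y bins
    E=[]
    for y in range(-30,320,10):
        q=P[(abs(P[:,1]-y)<5)&(P[:,2]<55)&(P[:,0]<600)]
        if len(q)>5: E.append((y,q[:,0].min()))
    E=np.array(E); print('near edge slope deg',np.degrees(np.polyfit(E[:,0],E[:,1],1)[0]), np.polyfit(E[:,0],E[:,1],1)[1], 'y range',np.percentile(P[:,1],[.5,99.5]))
    s=P[(P[:,2]>66)&(P[:,1]>80)&(P[:,1]<210)&(P[:,0]<570)]; print('slotlips',len(s),cv2.minAreaRect(s[:,:2].astype(np.float32)),np.percentile(s[:,2],[5,50,95]))
    dk=P[(P[:,2]>43.5)&(P[:,2]<48.5)]; print('deck',np.percentile(dk[:,1],[1,99]),np.percentile(dk[:,0],[1,99]))
# pixel features
f=lambda n,u,v,z:(onz(n,u,v,z))
t=lambda x,y:(190+x/4.7,150+y/4.7)
s=lambda x,y:(280+x/4.4,170+y/4.4)
for nm,a,b in[("pinR",t(470,196),s(302,230)),("pinL",t(441,196),s(327,237)),("ball",t(286,182),None)]:
    print(nm,f('top',*a,74 if nm!='ball' else 54), None if b is None else (f('scene',*b,74),tri([('top',*a),('scene',*b)])))
print('slot',f('top',*t(452,254),77))
print('blk corners',f('top',*t(62,187),42),f('top',*t(738,175),42))
print('magnifier', f('top',*t(267,42),112))
E
```

```text
scene all ((519.6553955078125, 175.6161346435547), (137.8649444580078, 390.5762634277344), 1.4961084127426147)
near edge slope deg -2.170436789477382 505.7296026727232 y range [-15.4 370.2]
slotlips 334 ((542.860595703125, 145.48068237304688), (31.350053787231445, 84.67444610595703), 2.463261365890503) [67.2 72.4 78.1]
deck [-12.2 366. ] [498.1 589.4]
top all ((524.9038696289062, 146.25808715820312), (449.6841125488281, 149.80548095703125), 89.97691345214844)
near edge slope deg -1.8521089562133972 495.19820797550176 y range [-16.  368.5]
slotlips 313 ((543.7823486328125, 144.88282775878906), (28.580459594726562, 83.06753540039062), 0.9699612259864807) [67.8 74.2 78.9]
deck [-13.2 365.7] [499.6 588.8]
pinR [570.8 134.2  74. ] (array([591.7, 144.6,  74. ]), (array([574.4, 137.5,  51.3]), [np.float64(1.3651419473637532), np.float64(1.3651419473637985)]))
pinL [570.6 149.7  74. ] (array([591.3, 158.8,  74. ]), (array([574.3, 152.8,  52. ]), [np.float64(0.8365734291189348), np.float64(0.836573429118922)]))
ball [581.  236.7  54. ] None
slot [538.9 142.7  77. ]
blk corners [579.1 362.8  42. ] [589.9 -10.7  42. ]
magnifier [644.5 238.9 112. ]
```

Candidates for the plate are the tall strip-topped brass plate in the left slot at top px (435,223), the plain brass one at (455,224) and the copper one at (477,224). I choose the tall one with the dark strip: its top measures z≈97 and the others are low. The lug is the dark brown block on the carriage at top px (323,201). Of the three magnifiers (dark (248,170), orange (279,128), red (160,212)), the dark one is meant.

```bash
python3 -m jog '[[0,0,0,0.095],[0,0,0,0.095],[0,0,0,0.095],[0,0,0,0.095],[22,-33,0,0],[22,-33,0,0],[22,-33,0,0],[22,-33,0,0]]' 60 40
```

```text
clock: 0.77
tcp_pos: [341.6, -461.2, 241.8]
eef_rot: [1.0, 0.013, -0.0, -0.0]
ft_force: [0.5, -0.4, 0.4]
width: 0.701
```

```bash
python3 -m jog '[[22,-33,0,0],[22,-33,0,0],[22,-33,0,0],[22,-33,0,0],[0,0,0,0],[0,0,0,0],[0,0,0,0],[0,0,0,0]]'
```

```text
clock: 1.43
tcp_pos: [424.5, -330.3, 242.1]
eef_rot: [1.0, 0.012, -0.0, 0.0]
ft_force: [-0.9, -0.1, -0.3]
width: 0.7
```

```bash
python3 -m jog '[[18.3,-26.9,0,0],[18.3,-26.9,0,0],[18.3,-26.9,0,0],[18.3,-26.9,0,0],[0,0,25,0],[0,0,25,0],[0,0,25,0],[0,0,0,0]]' 50
python3 - <<'E'
from h import *
np.set_printoptions(suppress=True,precision=2)
print(manip.observe()['tcp_pos'],manip.observe()['eef_rot'])
for n in ("scene","top"):
    im,d=manip.capture(n); cv2.imwrite(f"pics/{n}1.png",im[:,:,::-1]); np.save(f"pics/{n}1.npy",d)
crop('pics/scene1.png','pics/d1.png',180,80,280,200,5)
crop('pics/top1.png','pics/d2.png',400,180,500,255,7)
E
```

```text
clock: 2.1
tcp_pos: [491.9, -219.8, 162.4]
eef_rot: [1.0, 0.012, -0.005, -0.002]
ft_force: [-2.8, 0.2, -0.1]
width: 0.586
[ 491.9  -219.77  162.43] [ 1.    0.01 -0.   -0.  ]
```

View pics/d1.png

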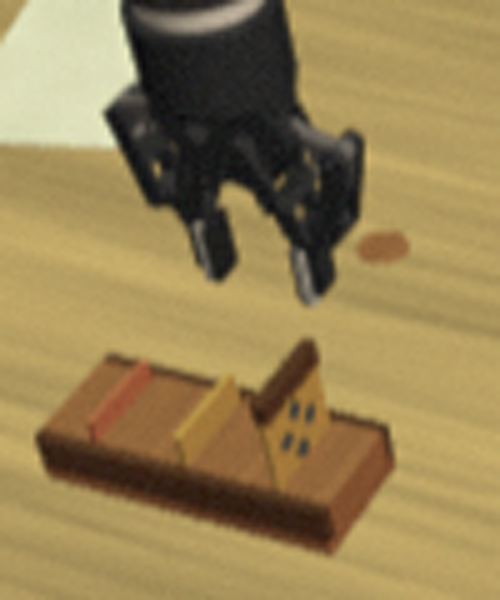

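View pics/d2.png

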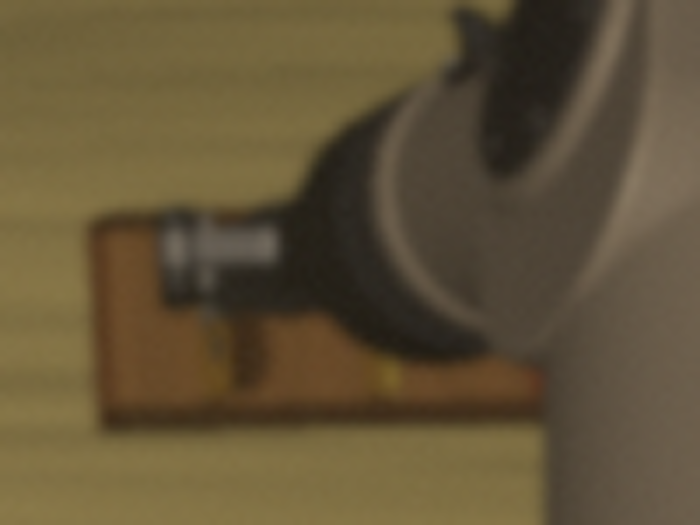

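```bash
python3 -m jog '[[0,0,0,0],[0,0,0,0],[0,0,15,0],[0,0,15,0],[0,0,15,0],[0,0,15,0],[0,0,0,0],[0,0,0,0]]' 
python3 - <<'E'
from h import *
np.set_printoptions(suppress=True,precision=2)
print(manip.observe()['tcp_pos'],manip.observe()['eef_rot'])
for n in ("scene",):
    im,d=manip.capture(n); cv2.imwrite(f"pics/{n}2.png",im[:,:,::-1]); np.save(f"pics/{n}2.npy",d)
crop('pics/scene2.png','pics/d3.png',200,90,270,190,6)
E
```

```text
clock: 2.87
tcp_pos: [496.4, -219.6, 108.0]
eef_rot: [1.0, 0.013, 0.0, 0.0]
ft_force: [-0.2, -0.3, 0.4]
width: 0.585
[ 496.42 -219.64  108.02] [1.   0.01 0.   0.  ]
```

View pics/d3.png

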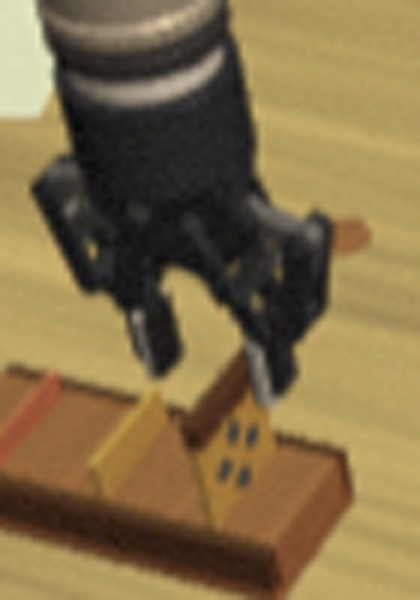

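```bash
python3 -m jog '[[0,1.2,9,0],[0,0,9,0],[0,0,9,0],[0,0,0,0],[0,0,0,0],[0,0,0,0],[0,0,0,0],[0,0,0,0]]' && python3 -m jog '[[0,0,0,0],[0,0,0,0],[0,0,0,0],[0,0,0,0],[0,0,0,0],[0,0,0,0],[0,0,0,0],[0,0,0,0]]' 0 60
```

```text
clock: 3.58
tcp_pos: [496.5, -220.6, 80.6]
eef_rot: [1.0, 0.013, 0.0, 0.0]
ft_force: [-0.2, -0.1, 0.1]
width: 0.583
clock: 4.25
tcp_pos: [496.4, -220.7, 80.6]
eef_rot: [1.0, 0.013, 0.0, 0.0]
ft_force: [-0.2, -1.1, 2.9]
width: 0.095
```

```bash
python3 -m jog '[[0,0,-8,0],[0,0,-12,0],[0,0,-15,0],[0,0,-15,0],[0,0,-15,0],[0,0,-15,0],[0,0,-15,0],[0,0,-15,0]]' 
python3 - <<'E'
from h import *
for n in ("scene",):
    im,d=manip.capture(n); cv2.imwrite(f"pics/{n}3.png",im[:,:,::-1])
crop('pics/scene3.png','pics/d4.png',190,60,280,190,4.5)
E
```

```text
clock: 4.92
tcp_pos: [495.7, -220.1, 191.7]
eef_rot: [1.0, 0.013, -0.0, -0.0]
ft_force: [-0.5, 0.1, -1.4]
width: 0.09
```

View pics/d4.png

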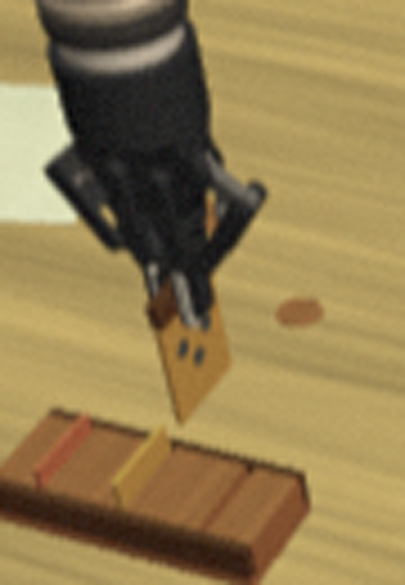

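```bash
for i in 1; do python3 -m jog '[[0,0,0,-0.0983],[0,0,0,-0.0983],[0,0,0,-0.0983],[0,0,0,-0.0983],[0,0,0,-0.0983],[0,0,0,-0.0983],[0,0,0,-0.0983],[0,0,0,-0.0983]]'; done;  python3 -m jog '[[0,0,0,-0.0983],[0,0,0,-0.0983],[0,0,0,-0.0983],[0,0,0,-0.0983],[0,0,0,-0.0983],[0,0,0,-0.0983],[0,0,0,-0.0983],[0,0,0,-0.0983]]'; python3 -c "
from rig import manip;o=manip.observe();print(o['q'],o['eef_rot'])"
```

```text
clock: 5.63
tcp_pos: [495.7, -220.1, 190.2]
eef_rot: [0.918, 0.397, -0.0, -0.0]
ft_force: [-1.0, -0.1, -2.8]
width: 0.089
clock: 6.3
tcp_pos: [495.7, -220.1, 190.2]
eef_rot: [0.695, 0.719, -0.0, -0.0]
ft_force: [0.5, -0.7, -1.8]
width: 0.092
[ 0.64301908  0.27035994 -0.36055172  1.84794917  0.10911823  1.04339081
  0.27213116] [ 6.95421404e-01  7.18602027e-01 -1.48324990e-04 -4.19467011e-04]
```

```bash
python3 -m jog '[[30.3,4.9,-5,0],[30.3,4.9,-5,0],[30.3,4.9,-5,0],[30.3,4.9,0,0],[30.3,4.9,0,0],[30.3,4.9,0,0],[30.3,4.9,0,0],[30.3,4.9,0,0]]';  python3 -m jog '[[30.3,4.9,0,0],[30.3,4.9,0,0],[30.3,4.9,0,0],[30.3,4.9,0,0],[0,0,5,0],[0,0,5,0],[0,0,5,0],[0,0,0,0]]'; 
python3 - <<'E'
from h import *
o=manip.observe();print(o['tcp_pos'],np.degrees(2*np.arctan2(o['eef_rot'][1],o['eef_rot'][0])))
for n in ("scene","top"):
    im,d=manip.capture(n); cv2.imwrite(f"pics/{n}4.png",im[:,:,::-1]); np.save(f"pics/{n}4.npy",d)
crop('pics/scene4.png','pics/e1.png',280,90,420,250,3.7)
crop('pics/top4.png','pics/e2.png',230,150,360,250,6)
E
```

```text
clock: 6.97
tcp_pos: [528.0, 24.4, 205.3]
eef_rot: [0.697, 0.717, -0.0, -0.0]
ft_force: [0.8, 0.7, -2.3]
width: 0.094
clock: 7.63
tcp_pos: [543.8, 142.5, 188.6]
eef_rot: [0.698, 0.716, -0.002, -0.0]
ft_force: [-0.1, -0.3, -1.5]
width: 0.091
[543.78795861 142.47395206 188.62405956] 91.48064173220617
```

View pics/e1.png

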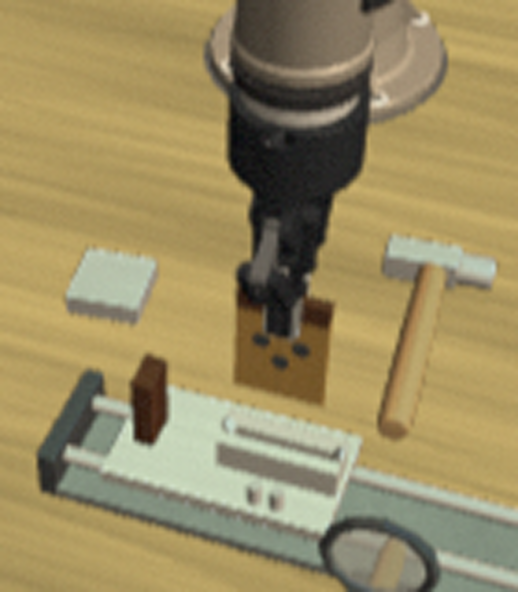

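View pics/e2.png

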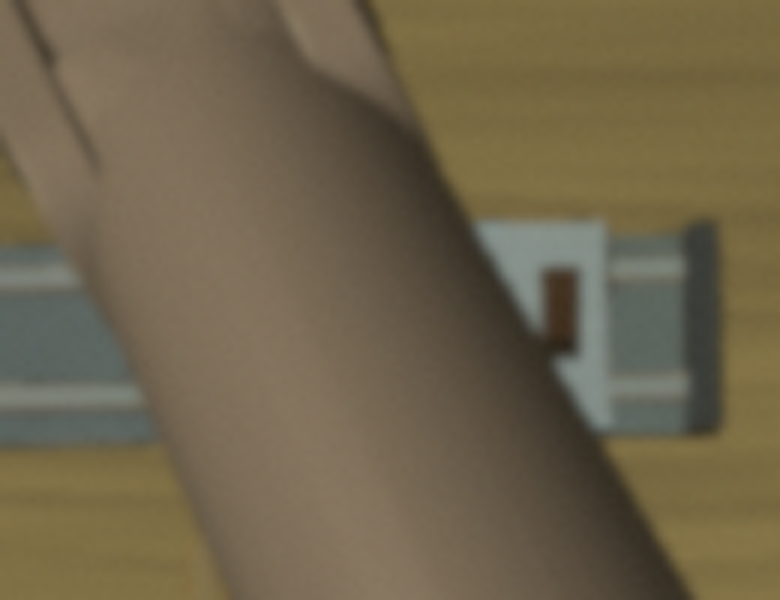

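```bash
python3 - <<'E'
from h import *
np.set_printoptions(suppress=True,precision=1)
n='scene'
im,d=manip.capture(n); cv2.imwrite("pics/scene5.png",im[:,:,::-1]); np.save("pics/scene5.npy",d)
o=manip.observe();print(o['tcp_pos'],np.degrees(2*np.arctan2(o['eef_rot'][1],o['eef_rot'][0])))
C=cloud(n,d)
m=((C>[515,90,114])&(C<[575,200,178])).all(-1)&(d>0)
P=C[m];print(len(P),np.percentile(P,[2,50,98],axis=0))
q=P[P[:,2]<165]
A=np.c_[q[:,1]-145,q[:,2]-118,np.ones(len(q))];c,*_=np.linalg.lstsq(A,q[:,0],rcond=None);print('front face x = a(y-145)+b(z-118)+c',c*[57.3,57.3,1],np.std(A@c-q[:,0]), 'y',np.percentile(q[:,1],[.5,50,99.5]),'zmin',np.percentile(q[:,2],1))
# slot walls
m=((C>[510,90,50])&(C<[570,200,90])).all(-1)&(d>0); P=C[m]
for z0,z1 in[(50,60),(60,66),(66,71),(71,75),(75,80)]:
    s=P[(P[:,2]>=z0)&(P[:,2]<z1)]; print(z0,len(s),np.percentile(s[:,0],[1,25,50,75,99]),np.percentile(s[:,1],[1,99]))
E
```

```text
[544.9 143.1 190.2] 91.46827735452884
422 [[542.8 113.3 120.9]
 [545.4 142.7 148. ]
 [547.7 171.2 175.3]]
front face x = a(y-145)+b(z-118)+c [ -1.5  -0.1 545.4] 1.1317797811182575 y [111.6 142.2 171.8] zmin 119.9001389829496
50 98 [538.  554.4 555.4 556.3 558.2] [104.2 187.5]
60 86 [534.6 537.8 554.4 555.5 558.2] [106.7 187.7]
66 127 [533.7 538.4 551.1 555.  557.7] [106.  187.3]
71 101 [529.5 534.2 536.9 550.2 559.4] [105.  187.1]
75 105 [529.8 532.7 536.6 552.7 555.5] [105.2 186.3]
```

```bash
python3 -m jog '[[1.8,0,0,0],[1.8,-0.3,0,0],[0,0,10,0],[0,0,10,0],[0,0,10,0],[0,0,6,0],[0,0,0,0],[0,0,0,0]]'
python3 - <<'E'
from h import *
n='scene'
im,d=manip.capture(n); cv2.imwrite("pics/scene6.png",im[:,:,::-1]); np.save("pics/scene6.npy",d)
o=manip.observe();print(o['tcp_pos'])
crop('pics/scene6.png','pics/f1.png',320,150,400,240,6.5)
E
```

```text
clock: 8.45
tcp_pos: [544.0, 148.0, 153.4]
eef_rot: [0.697, 0.717, -0.001, -0.0]
ft_force: [0.3, 0.1, -2.4]
width: 0.09
[544.45062312 148.24545056 154.08381199]
```

View pics/f1.png

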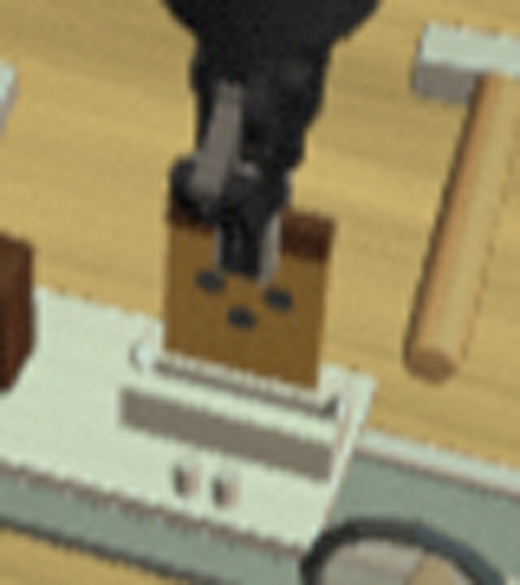

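```bash
python3 -m jog '[[-1,-0.4,2,0],[0,0,3,0],[0,0,3,0],[0,0,3,0],[0,0,3,0],[0,0,3,0],[0,0,0,0],[0,0,0,0]]'
python3 - <<'E'
from h import *
n='scene'
im,d=manip.capture(n); cv2.imwrite("pics/scene7.png",im[:,:,::-1]); np.save("pics/scene7.npy",d)
o=manip.observe();print(o['tcp_pos'],o['ft_force'])
crop('pics/scene7.png','pics/f2.png',320,150,400,240,6.5)
E
```

```text
clock: 9.17
tcp_pos: [543.9, 147.1, 137.0]
eef_rot: [0.697, 0.717, -0.0, -0.0]
ft_force: [0.7, 0.4, -2.3]
width: 0.092
[544.06920472 147.18646142 137.23908661] [-0.09325799  0.648835   -2.21286172]
```

View pics/f2.png

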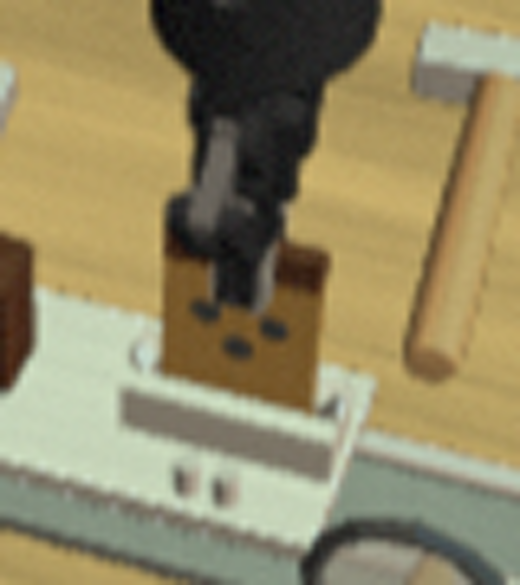

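```bash
python3 -m jog '[[0,0,3,0],[0,0,3,0],[0,0,3,0],[0,0,3,0],[0,0,3,0],[0,0,2,0],[0,0,0,0],[0,0,0,0]]'; python3 -m jog '[[0,0,1,0],[0,0,1,0],[0,0,1,0],[0,0,1,0],[0,0,0,0],[0,0,0,0],[0,0,0,0],[0,0,0,0]]'
```

```text
clock: 9.88
tcp_pos: [544.0, 147.2, 120.1]
eef_rot: [0.697, 0.717, -0.0, -0.0]
ft_force: [-0.2, -0.3, -2.3]
width: 0.091
clock: 10.55
tcp_pos: [544.3, 147.2, 116.6]
eef_rot: [0.697, 0.717, 0.0, 0.0]
ft_force: [-0.4, -0.7, 0.9]
width: 0.09
```

```bash
python3 -m jog '[[0,0,0,0],[0,0,0,0],[0,0,0,0],[0,0,0,0],[0,0,0,0],[0,0,0,0],[0,0,0,0],[0,0,0,0]]' 40 60; python3 -m jog '[[0,0,-3,0],[0,0,-8,0],[0,0,-15,0],[0,0,-15,0],[0,0,-15,0],[0,0,-15,0],[0,0,0,0],[0,0,0,0]]'
python3 - <<'E'
from h import *
n='scene'
im,d=manip.capture(n); cv2.imwrite("pics/scene8.png",im[:,:,::-1]); np.save("pics/scene8.npy",d)
o=manip.observe();print(o['tcp_pos'],o['ft_force'],o['q'])
crop('pics/scene8.png','pics/g1.png',290,120,410,240,5)
C=cloud(n,d)
m=((C>[525,90,84])&(C<[565,200,136])).all(-1)&(d>0)
P=C[m];print(len(P),np.percentile(P,[1,50,99],axis=0))
E
```

```text
clock: 11.22
tcp_pos: [544.0, 147.1, 116.3]
eef_rot: [0.697, 0.717, -0.0, 0.0]
ft_force: [-0.2, -0.2, 0.0]
width: 0.469
clock: 11.88
tcp_pos: [544.7, 147.4, 188.5]
eef_rot: [0.697, 0.717, 0.001, 0.001]
ft_force: [-0.3, -0.6, -0.4]
width: 0.465
[543.98303529 147.09255893 187.40328394] [ 0.0009571  -0.14100122 -0.80804866] [ 0.11328359  0.33334826 -0.55745066  1.79913279  0.19965112  1.06492244
 -0.48893684]
379 [[539.43132571 117.40122122  85.83566214]
 [546.07744282 147.19074768 112.40475183]
 [549.90566588 176.1063303  134.42324266]]
```

View pics/g1.png

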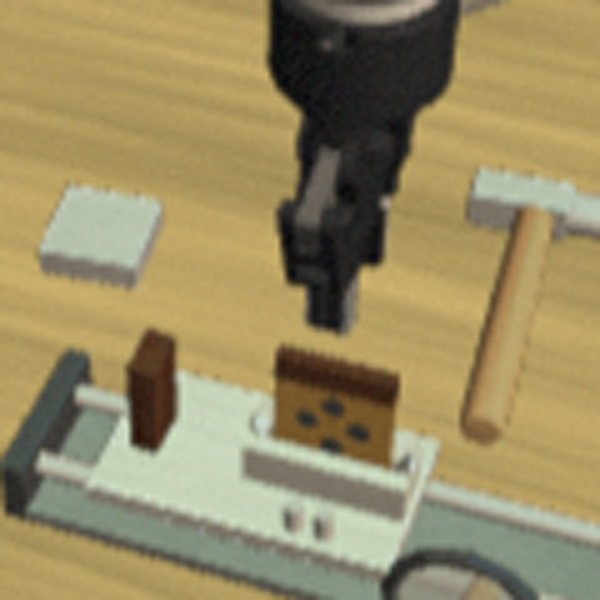

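```bash
python3 -m jog '[[-24.1,-0.4,0,0],[-24.1,-0.4,0,0],[-24.1,-0.4,0,0],[-24.1,-0.4,0,0],[0,0,0,0.1122],[0,0,0,0.1122],[0,0,0,0.1122],[0,0,0,0.1122]]'; python3 -m jog '[[0,0,0,0.1122],[0,0,0,0.1122],[0,0,0,0.1122],[0,0,0,0.1122],[0,0,0,0.1122],[0,0,0,0.1122],[0,0,0,0.1122],[0,0,0,0.1122]]';python3 -m jog '[[0,0,0,0.1122],[0,0,0,0.1122],[0,0,10,0],[0,0,10,0],[0,0,10,0],[0,0,0,0],[0,0,0,0],[0,0,0,0]]' 50
python3 - <<'E'
from h import *
np.set_printoptions(suppress=True,precision=1)
o=manip.observe();print(o['tcp_pos'],np.degrees(2*np.arctan2(o['eef_rot'][1],o['eef_rot'][0])),o['q'])
for n in ("scene","top"):
    im,d=manip.capture(n); cv2.imwrite(f"pics/{n}9.png",im[:,:,::-1]); np.save(f"pics/{n}9.npy",d)
    C=cloud(n,d)
    m=((C>[515,30,60])&(C<[580,75,112])).all(-1)&(d>0);P=C[m]
    print(len(P)); 
    if len(P): print(np.percentile(P,[2,50,98],axis=0))
crop('pics/scene9.png','pics/h1.png',270,90,410,240,4)
E
```

```text
clock: 12.6
tcp_pos: [544.3, 50.3, 186.0]
eef_rot: [0.841, 0.541, -0.001, -0.001]
ft_force: [0.1, -0.7, 0.4]
width: 0.47
clock: 13.27
tcp_pos: [544.2, 50.6, 186.0]
eef_rot: [0.992, 0.123, -0.001, 0.0]
ft_force: [0.4, -0.2, 0.0]
width: 0.467
clock: 13.93
tcp_pos: [545.1, 50.7, 157.0]
eef_rot: [1.0, 0.014, -0.0, 0.0]
ft_force: [0.8, -0.4, -0.1]
width: 0.583
[545.1  50.7 157. ] 1.635035516218581 [ 0.1  0.3 -0.3  1.9  0.1  1.  -1.8]
171
[[531.4  43.8  61.5]
 [555.3  53.8  94.8]
 [561.1  59.5 108.8]]
0
```

View pics/h1.png

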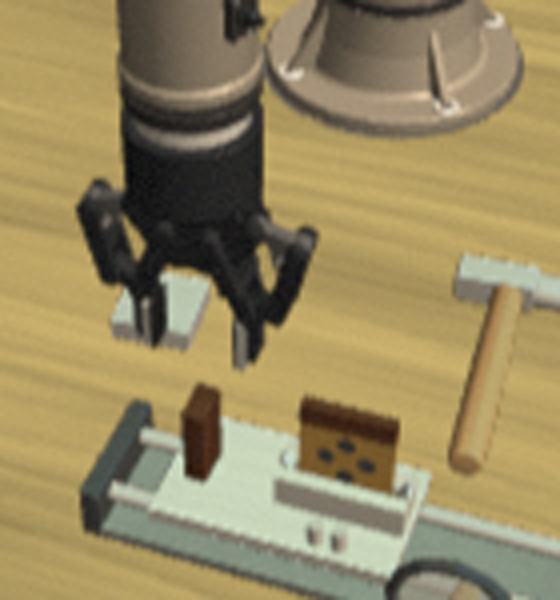

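```bash
python3 -m jog '[[0,0,12,0],[0,0,12,0],[0,0,12,0],[0,0,12,0],[0,0,12,0],[0,0,12,0],[0,0,0,0],[0,0,0,0]]'; python3 - <<'E'
from h import *
n='scene'
im,d=manip.capture(n); cv2.imwrite("pics/scene10.png",im[:,:,::-1])
crop('pics/scene10.png','pics/i1.png',270,90,410,240,4)
E
```

```text
clock: 14.7
tcp_pos: [544.4, 50.7, 84.2]
eef_rot: [1.0, 0.014, -0.001, 0.0]
ft_force: [0.3, 0.3, -0.5]
width: 0.585
```

View pics/i1.png

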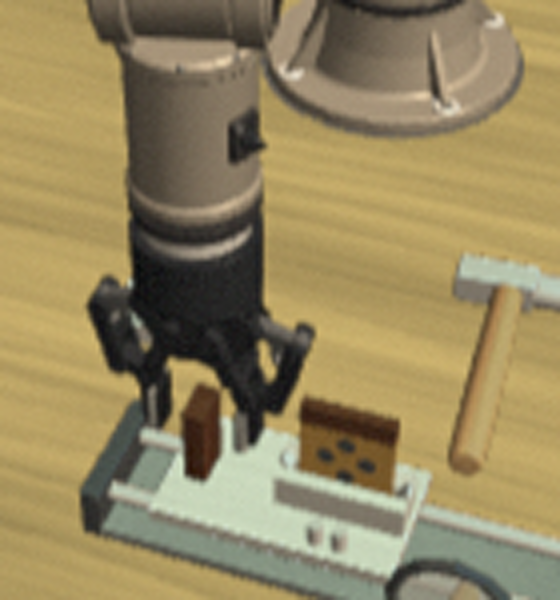

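Fingers straddle the lug. Close.

```bash
python3 -m jog '[[0,0,0,0],[0,0,0,0],[0,0,0,0],[0,0,0,0],[0,0,0,0],[0,0,0,0],[0,0,0,0],[0,0,0,0]]' 0 70
```

```text
clock: 15.42
tcp_pos: [545.7, 50.7, 86.2]
eef_rot: [1.0, 0.014, 0.001, 0.0]
ft_force: [-1.2, -1.0, 5.1]
width: 0.174
```

```bash
python3 -m jog '[[0,-4,0,0],[0,-8,0,0],[0,-8,0,0],[0,-8,0,0],[0,-8,0,0],[0,-8,0,0],[0,-4,0,0],[0,0,0,0]]'; python3 -m jog '[[0,-4,0,0],[0,-4,0,0],[0,-4,0,0],[0,-4,0,0],[0,0,0,0],[0,0,0,0],[0,0,0,0],[0,0,0,0]]'; python3 - <<'E'
from h import *
np.set_printoptions(suppress=True,precision=1)
for n in ("scene","top"):
    im,d=manip.capture(n); cv2.imwrite(f"pics/{n}11.png",im[:,:,::-1]); np.save(f"pics/{n}11.npy",d)
o=manip.observe();print(o['tcp_pos'],o['ft_force'],o['q'])
crop('pics/scene11.png','pics/j1.png',280,130,450,280,4.5)
crop('pics/top11.png','pics/j2.png',190,150,360,250,4.7)
E
```

```text
clock: 16.08
tcp_pos: [544.4, 100.0, 86.1]
eef_rot: [1.0, 0.014, 0.001, -0.0]
ft_force: [-0.7, 1.5, 5.8]
width: 0.173
clock: 16.75
tcp_pos: [544.0, 115.3, 86.1]
eef_rot: [1.0, 0.014, 0.001, -0.0]
ft_force: [-0.2, 0.3, 5.5]
width: 0.177
[544.  115.3  86.1] [-0.4  0.9  5.3] [-0.1  0.4 -0.3  1.9  0.1  0.8 -2. ]
```

View pics/j1.png

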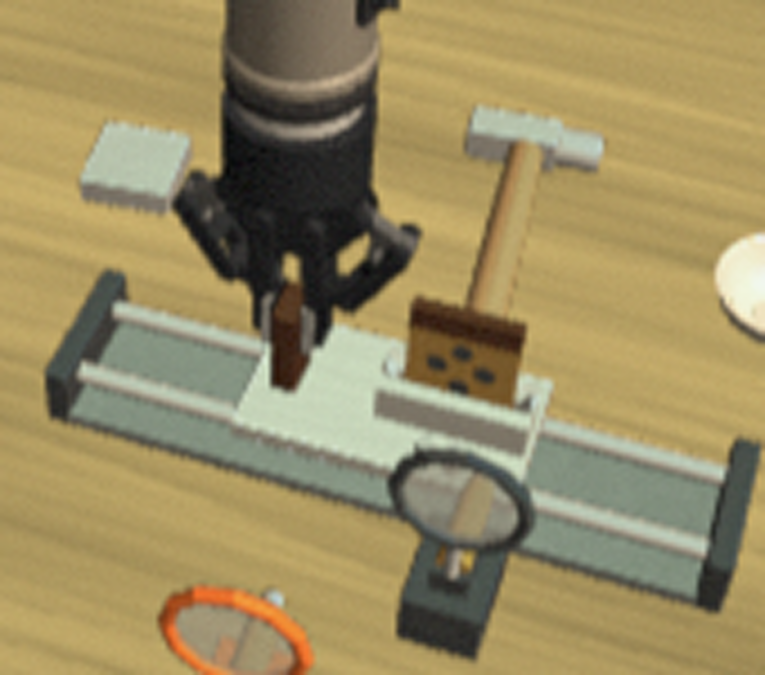

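View pics/j2.png

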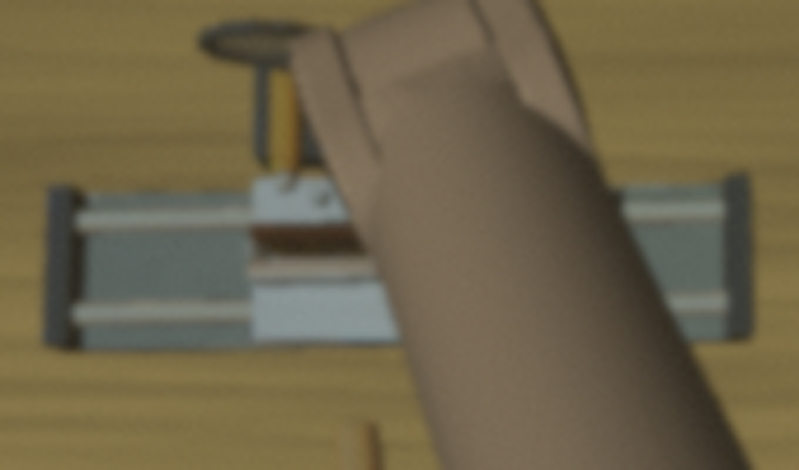

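```bash
python3 -m jog '[[0,-2,0,0],[0,-2,0,0],[0,-2,0,0],[0,-2,0,0],[0,0,0,0],[0,0,0,0],[0,0,0,0],[0,0,0,0]]'; for i in 1 2 3; do python3 -m jog '[[0,-1,0,0],[0,-0.5,0,0],[0,0,0,0],[0,0,0,0],[0,0,0,0],[0,0,0,0],[0,0,0,0],[0,0,0,0]]' | egrep 'tcp|ft_'; done
```

```text
clock: 17.52
tcp_pos: [543.8, 122.7, 86.1]
eef_rot: [1.0, 0.014, 0.001, 0.0]
ft_force: [-1.4, -0.6, 5.3]
width: 0.175
tcp_pos: [543.8, 123.7, 86.1]
ft_force: [-0.5, -1.1, 6.1]
tcp_pos: [543.7, 125.2, 86.2]
ft_force: [-1.6, -2.7, 5.4]
tcp_pos: [543.7, 126.5, 86.1]
ft_force: [-1.1, -1.8, 5.9]
```

```bash
for i in 1 2 3; do python3 -m jog '[[0,-1,0,0],[0,-0.5,0,0],[0,0,0,0],[0,0,0,0],[0,0,0,0],[0,0,0,0],[0,0,0,0],[0,0,0,0]]' | egrep 'tcp|ft_'; done
```

```text
tcp_pos: [543.7, 126.8, 86.2]
ft_force: [-1.0, -5.1, 6.6]
tcp_pos: [543.7, 127.0, 86.2]
ft_force: [-1.6, -6.9, 7.1]
tcp_pos: [543.6, 127.2, 86.2]
ft_force: [-1.6, -8.8, 8.7]
```

```bash
for i in 1 2 3; do python3 -m jog '[[0,-1,0,0],[0,0,0,0],[0,0,0,0],[0,0,0,0],[0,0,0,0],[0,0,0,0],[0,0,0,0],[0,0,0,0]]' | egrep 'tcp|ft_|wid'; done
```

```text
tcp_pos: [543.6, 127.5, 86.2]
ft_force: [-3.0, -9.4, 9.2]
width: 0.176
tcp_pos: [543.6, 128.9, 86.2]
ft_force: [-1.3, -9.6, 9.6]
width: 0.175
tcp_pos: [543.5, 131.3, 86.2]
ft_force: [-0.8, -7.2, 7.9]
width: 0.175
```

```bash
for i in 1 2; do python3 -m jog '[[0,-1,0,0],[0,0,0,0],[0,0,0,0],[0,0,0,0],[0,0,0,0],[0,0,0,0],[0,0,0,0],[0,0,0,0]]' | egrep 'tcp|ft_|wid'; done
```

```text
tcp_pos: [543.5, 133.4, 86.2]
ft_force: [-1.7, -4.9, 8.3]
width: 0.177
tcp_pos: [543.5, 135.2, 86.2]
ft_force: [-1.3, -4.1, 6.3]
width: 0.172
```

```bash
for i in 1 2 3; do python3 -m jog '[[0,-1,0,0],[0,0,0,0],[0,0,0,0],[0,0,0,0],[0,0,0,0],[0,0,0,0],[0,0,0,0],[0,0,0,0]]' | egrep 'tcp|ft_|wid'; done
```

```text
tcp_pos: [543.4, 136.7, 86.2]
ft_force: [-1.3, -1.9, 6.0]
width: 0.172
tcp_pos: [543.3, 138.1, 86.1]
ft_force: [-0.8, -1.7, 5.8]
width: 0.178
tcp_pos: [543.3, 139.5, 86.2]
ft_force: [-1.8, -0.8, 5.4]
width: 0.175
```

```bash
python3 - <<'E'
from h import *
np.set_printoptions(suppress=True,precision=1)
for n in ("scene","top"):
    im,d=manip.capture(n); cv2.imwrite(f"pics/{n}12.png",im[:,:,::-1]); np.save(f"pics/{n}12.npy",d)
crop('pics/scene12.png','pics/k1.png',330,170,450,280,6)
crop('pics/top12.png','pics/k2.png',220,160,300,220,9)
E
```

```text
(no output)
```

View pics/k1.png

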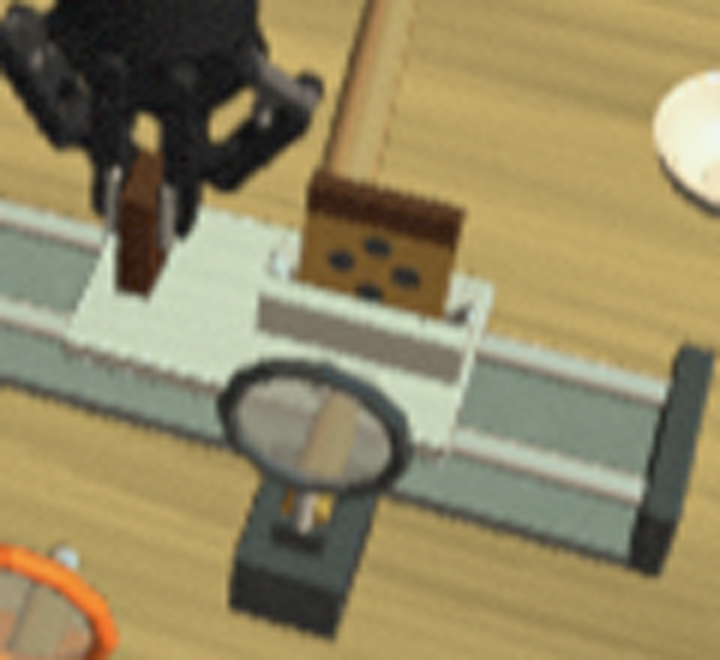

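View pics/k2.png

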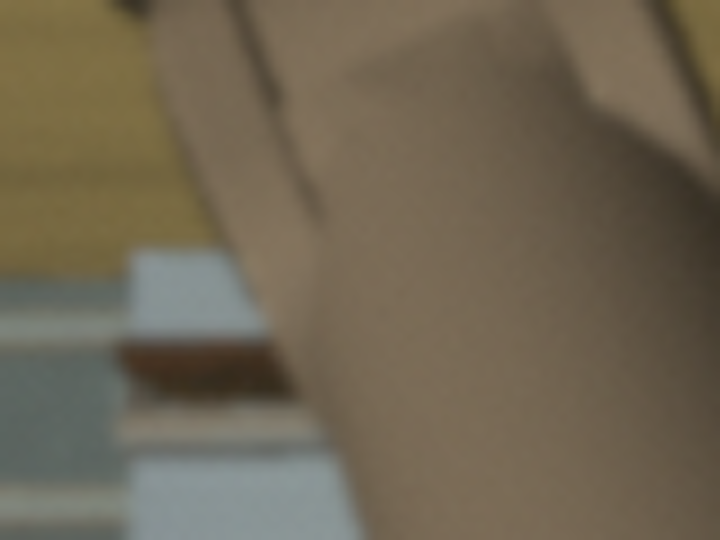

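```bash
for i in 1 2; do python3 -m jog '[[0,-1,0,0],[0,0,0,0],[0,0,0,0],[0,0,0,0],[0,0,0,0],[0,0,0,0],[0,0,0,0],[0,0,0,0]]' | egrep 'clo|tcp|ft_|wid'; done
```

```text
clock: 27.62
tcp_pos: [543.3, 140.9, 86.2]
ft_force: [-0.9, -0.2, 5.0]
width: 0.174
clock: 28.28
tcp_pos: [543.3, 141.4, 86.2]
ft_force: [-0.4, -0.3, 6.0]
width: 0.174
```

```bash
for i in 1 2; do python3 -m jog '[[0,-0.7,0,0],[0,0,0,0],[0,0,0,0],[0,0,0,0],[0,0,0,0],[0,0,0,0],[0,0,0,0],[0,0,0,0]]' | egrep 'clo|tcp|ft_|wid'; done
```

```text
clock: 28.95
tcp_pos: [543.2, 141.9, 86.2]
ft_force: [-0.7, -1.6, 6.7]
width: 0.177
clock: 29.62
tcp_pos: [543.2, 142.2, 86.2]
ft_force: [-0.4, -2.2, 6.6]
width: 0.174
```

```bash
for i in 1 2; do python3 -m jog '[[0,-0.8,0,0],[0,0,0,0],[0,0,0,0],[0,0,0,0],[0,0,0,0],[0,0,0,0],[0,0,0,0],[0,0,0,0]]' | egrep 'clo|tcp|ft_|wid'; done
```

```text
clock: 30.28
tcp_pos: [543.3, 142.3, 86.2]
ft_force: [-0.7, -3.0, 6.9]
width: 0.176
clock: 30.95
tcp_pos: [543.2, 142.4, 86.1]
ft_force: [-0.7, -4.7, 8.1]
width: 0.18
```

```bash
for r in 1; do python3 -m jog '[[0,1,0,0],[0,1,0,0],[0,0.9,0,0],[0,0,0,0],[0,0,0,0],[0,0,0,0],[0,0,0,0],[0,0,0,0]]'; done; python3 -m jog '[[0,0,0,0],[0,0,0,0],[0,0,0,0],[0,0,0,0],[0,0,0,0],[0,0,0,0],[0,0,0,0],[0,0,0,0]]'
python3 - <<'E'
from h import *
np.set_printoptions(suppress=True,precision=1)
n='scene'
im,d=manip.capture(n); cv2.imwrite("pics/scene13.png",im[:,:,::-1])
crop('pics/scene13.png','pics/l1.png',180,140,480,290,2.6)
C=cloud(n,d); m=((C>[525,180,84])&(C<[565,300,140])).all(-1)&(d>0)
P=C[m];print(np.percentile(P,[1,50,99],axis=0))
E
```

```text
clock: 31.62
tcp_pos: [543.3, 142.2, 86.2]
eef_rot: [1.0, 0.014, 0.001, -0.0]
ft_force: [-1.1, -0.6, 6.1]
width: 0.173
clock: 32.28
tcp_pos: [543.2, 142.2, 86.1]
eef_rot: [1.0, 0.014, 0.001, -0.0]
ft_force: [-0.7, 0.5, 6.0]
width: 0.175
[[537.7 182.   84.7]
 [543.9 237.3 113. ]
 [552.8 267.4 136.1]]
```

View pics/l1.png

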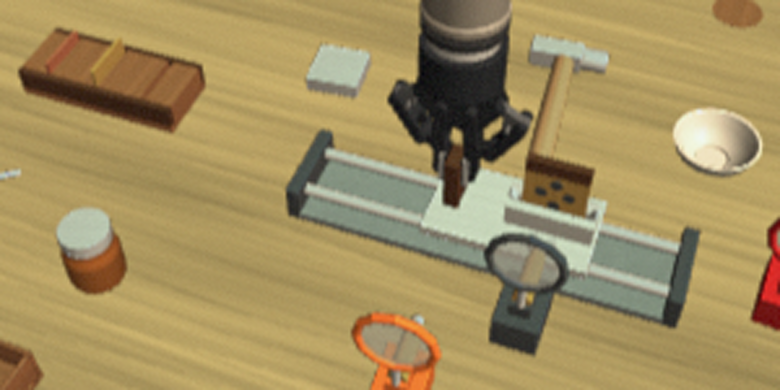

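```bash
python3 -c "
from rig import manip
print(manip.finish_job()); print(manip.observe()['tcp_pos'],manip.observe()['ft_force'])"
```

```text
the job is handed in; nothing more can be done
None
the job is handed in; nothing more can be done
```

The tall plate is standing fully home in the carriage slot and the carriage is settled in the notch. I handed the job in at about 32 s, still gripping the lug. No verdict came back.

- **Plate:** I lifted it from the rack and set it in the slot. The tool stood the same height above the foot when it touched down (about 70.6 mm) as when I picked it up. The contact force was about 3 N. After I let go it stood upright.
- **Notch:** The push began to rise with the tool at y ≈ 126.6 mm, peaked near 9.6 N, and fell to about 0 as the ball dropped in. It rose again to 4.7 N at 142.4 mm, so I backed the push off there, well short of the 8 mm jump-over point. The lug ended at y = 142.2 mm. The rise implied 141.6 mm for the notch, so it is within about 1 mm. The carriage travelled 91.5 mm, against 90–92 mm expected from the pictures.
- **Last checks:** The final picture shows the plate upright in its slot and the lug gripped, with about 0.5 N left along the rail. The two short plates, the block, hammer, bowl and jar look undisturbed in it; I did not check the graver.
- **Not seen directly:** The ball between the pins was hidden by the magnifier in the side view and by the arm in the top view. That it is seated rests on the force record and the travel. The wrist also showed a steady upward force of about 6 N from gripping the lug, which I left.

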